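Stand the gas cylinder up against the bench batten

ROBOT

A 6-joint arm with a two-finger parallel gripper is mounted at the origin on the work surface. World frame = base frame: x ahead of the robot, y to its left, z up, the work surface at z = 0. Lengths are in mm, angles in rad, forces in N, time in s.
With the tool pointing down it reaches from about 350 to 875 mm from the base axis. Payload 4.2 kg.
Tool frame: the origin (TCP) lies between the finger pads; the fingertips stand 11 mm ahead of it and the grasp point (between the pads) lies 8 mm behind it; z points along the fingers, y is the direction in which the jaws open and shut (so a half turn about z gives the same grasp; the last joint's range is limited). The gripper opens to 85 mm and grips with 20 to 120 N. Pads are 22 mm wide; open, the fingers measure 114 mm over their backs; the gripper's body (76 mm by 85 mm) begins 54 mm behind the grasp point. The pads swing forward as they close: fully open they stand 13 mm farther back than shut.
Start: joints at [-0.906, 0.385, 0.008, 0, -1.194, -0.259], TCP at [246.734, -574.214, 242.312] pointing down, gripper open.
Joint ranges: [-3.14, 3.14], [-1.21, 2.06], [-1.07, 1.41], [-3.16, 2.05], [-2.99, -0.16], [-3.1, 3.1]. Speed limits (rad/s): [2.79, 2.79, 3.14, 3.14, 3.14, 3.14].

INTERFACE

Orientations are given as a unit quaternion [x, y, z, w].
In Python, from bench import * gives the robot as it stands.
- The arm moves only by the tool servo_tool, never from a script. Its argument "rows" is a list of rows, each a list of 7 numbers: the opening, from 0 (shut) to 1 (fully open), then the shift along the tool's x, y, z in cm, then the turn, a rotation vector about the tool's x, y, z in degrees. A call has 1 to 12 rows; each row shifts and turns the commanded pose from where the row before left it, along the tool's axes as they then stand; what a row does not reach is not made up. A row lasts 1/10 s, in which the tool goes at most 50 mm and 8.59 degrees, less where a joint would pass 70% of its speed; a pose out of reach is approached as far as the arm can. A call is refused whole if a number of a shift passes 5 or a number of a turn 8.59, either way. A call with a gripper value outside its range is refused whole. The fingers move at their own pace and stop on an object; the grip force is fixed at half the most. Time passes only in rows, so rows that do not move let the fingers close. It gives the time, the measured TCP pose, the force and the opening at its end, in the units of the state.
- read_state(): the state, without advancing time (a new reading comes with each control period).
- get_image(name): name is "scene" or "top" or "wrist"; returns a dict with "image" (384x512x3 uint8, red, green, blue), "mtx" (3x3 intrinsics, pixels), "extrinsics" (4x4, takes a point from camera to world coordinates). Camera axes: x right, y up, looking along -z (the intrinsics and any distortion apply to the point x, -y, -z); pixel columns grow to the right and rows downward; lengths in mm; the calibration is good to about 2 mm. A picture is of the moment at which its call begins. There is no depth.
- job_done(): hands the job in, once; it reports no verdict.
The state is a dict: "clock": time; "joints": joint angles; "joint_vel": joint speeds; "joint_efforts": joint torques, N m; "position": TCP position; "ee_rot": TCP orientation; "contact_force": force on the tool from outside, world axes, zero at the start; "wrist_torque": the same for the moment, N m; "gripper_width": finger opening in mm.
Only numpy, scipy, OpenCV 4.12 (cv2) and the standard library are available. Lean on these libraries where they do the work, as an engineer would, in place of code of your own. Each camera call takes 0.05 s, during which the arm holds its last target. There are 200 camera calls.

TASK

The small gas cylinder with the brass valve is lying on the workbench; gas must be kept upright. Slide it until its flat foot butts against the wooden batten, then raise the valve end, keeping the foot down on the bench and at the batten, and leave the cylinder standing on its foot close against the batten. Leave the plain tube lying where it is.

Things in the scene. Friction and masses are not known exactly. Their poses are not given: they have to be found in the camera images.
- gas_center (a point): Centre of the loose gas cylinder, on its axis: bare steel, 44 mm diameter, 174 mm long. +x runs along it from flat foot (87 mm from here) to valve; it starts lying, centre 22 mm up. From the foot: straight body 140 mm, tapering shoulder 18 mm, brass valve stub 16 mm long, 14 mm diameter. 0.3 to 0.55 kg, centre of mass about 75 mm from the foot. Can roll.
- gas_foot (a point): Centre of the same cylinder's flat foot face, on its axis; same axes as gas_center (+x to the valve). 22 mm above the bench when lying, 0 when standing. It starts lying roughly square to the batten, foot towards it and 20 to 70 mm short of it.
- stop_face (a point): The stop: a fixed pale wooden batten on the bench, 300 mm long, 35 mm thick, 60 mm high. The point is the middle of the bottom edge of the vertical face that looks at the cylinder, at bench height. +x is level and points into the wood, square to the face; y runs along the batten (150 mm to each end); z up. A spray can 150 mm tall stands 55 to 90 mm behind its back.
- tube_center (a point): Centre, on its axis, of a plain steel tube offcut lying beside the gas cylinder, also pointing at the batten: 38 mm diameter, 130 mm long, no valve; x is its length. Its axis is about 110 to 170 mm from the gas cylinder's, on either side. A bystander, to be left alone.
There are look-alikes about, which are no part of the job. Leave any pink or turquoise look-alike of the part that bears gas_center alone.

How it is judged (in metres and radians):
On the way, in this order (a step that is already met when the one before it is completed fails the run):
1. The cylinder's foot is pushed against the batten while the cylinder lies or is less than half raised (contact force between gas and stop above 0.5 N and angle between gas_center's own x axis and vertical above 0.8 rad), for 0.05 s.
2. The cylinder is more than half raised (15 to 40 degrees from upright) with its foot down on the bench and at the batten (foot centre within 45 mm of the face) (angle between gas_center's own x axis and vertical between 0.26 and 0.7 rad and height (world z) of gas_foot below 0.035 m and x of gas_foot in the frame of stop_face above -0.045 m), for 0.05 s.
At the end, for the whole second after the job is handed in: The gas cylinder stands at rest on its foot on the bench, valve up, within 10 degrees of vertical, in front of the batten with at most a 20 mm gap between its side and the face; the tube still lies within 30 mm of where it was (angle between gas_center's own x axis and vertical below 0.17 rad and height (world z) of gas_foot below 0.01 m and x of gas_foot in the frame of stop_face between -0.042 and 0 m and y of gas_foot in the frame of stop_face between -0.14 and 0.14 m and linear speed of gas below 0.02 m/s and angular speed of gas below 0.2 rad/s and distance of tube_center from where it was at the start of the episode below 0.03 m and angle between tube_center's own x axis and vertical above 1.4 rad); the robot touches nothing.
It fails at once if The cylinder's foot is lifted clear off the bench (by about 30 mm or more) (height (world z) of gas_foot above 0.055 m).
It fails at once if The tube is moved by more than 30 mm (distance of tube_center from where it was at the start of the episode above 0.03 m).
It also fails if it takes over 42 s, if anything falls off the work surface, if the arm or the gripper's body presses on something with over 40 N, if the wrist force passes 120 N, or if a joint passes its speed limit or range.

## Working session

There is one attempt and no reset: what is moved stays moved. The work goes in short steps, Python scripts to look and compute and a tool call to move; the robot and the scene stay as the last step left them, time stands still between calls to the robot, and variables do not carry over. Pictures are saved under pics/ and viewed, about 8 in all and at most 12, crops included, and the job is handed in when it is done.

Besides the shell and the picture viewer there is one more tool, called after ">>>" as name(argument=value, ...), one argument or row to a line, values as JSON. servo_tool: Moves the arm, as the interface text tells. Its arguments: {"type":"object","properties":{"rows":{"type":"array","items":{"type":"array","items":{"type":"number"}}}},"required":["rows"]}

```bash
mkdir -p pics
cat > h.py <<'E'
from bench import *
import numpy as np, cv2, json
from scipy.spatial.transform import Rotation as R
def snap(n,f):
    d=get_image(n); cv2.imwrite(f'pics/{f}.png',d['image'][:,:,::-1]); np.savez(f'pics/{f}.npz',m=d['mtx'],e=d['extrinsics'],i=d['image'])
    return d
def load(f):
    z=np.load(f'pics/{f}.npz'); return dict(mtx=z['m'],extrinsics=z['e'],image=z['i'])
def ray(d,u,v):
    m,e=d['mtx'],d['extrinsics']
    p=np.linalg.solve(m,[u,v,1.]); c=np.array([p[0],-p[1],-p[2]])
    return e[:3,3],e[:3,:3]@c
def on(d,u,v,z):
    o,r=ray(d,u,v); return o+r*(z-o[2])/r[2]
def proj(d,P):
    m,e=d['mtx'],d['extrinsics']; c=e[:3,:3].T@(np.array(P)-e[:3,3]); q=m@[c[0],-c[1],-c[2]]; return q[:2]/q[2]
E
python3 - <<'E'
from h import *
a=snap('scene','s0');b=snap('top','t0')
im=np.hstack([a['image'],b['image']])[:,:,::-1]
cv2.imwrite('pics/st0.png',cv2.resize(im,(800,300),interpolation=cv2.INTER_AREA))
s=read_state();print(s)
print(b['extrinsics'],b['mtx'])
E
```

```text
{'clock': 0.1, 'joints': array([-9.06384800e-01,  3.85487017e-01,  6.75867036e-03, -4.09961005e-04,
       -1.19400660e+00, -2.58596640e-01]), 'joint_vel': array([ 0.00017195, -0.00014258,  0.00287568,  0.00129543,  0.00064039,
       -0.00026409]), 'joint_efforts': array([-1.75054956e-03, -3.93318629e+01,  1.88927990e+01,  4.19793338e+00,
       -2.56526837e-03,  4.15856960e-06]), 'position': array([ 246.54094784, -573.77509386,  241.32873336]), 'ee_rot': array([-2.01443823e-01,  9.79499571e-01,  9.52745775e-04, -2.61033560e-04]), 'contact_force': array([ 0.35573235, -0.01227209, -0.69577223]), 'wrist_torque': array([-0.01183356,  0.00819935,  0.01244904]), 'gripper_width': 85.50617222448649}
[[ 5.23219802e-03  9.98100990e-01 -6.13762034e-02  4.12006062e+02]
 [-9.99806953e-01  6.38382414e-03  1.85823361e-02  9.36970555e+01]
 [ 1.89388629e-02  6.12671285e-02  9.97941711e-01  9.20409462e+02]
 [ 0.00000000e+00  0.00000000e+00  0.00000000e+00  1.00000000e+00]] [[490.70791156   0.         246.11083073]
 [  0.         490.70791156 191.88860461]
 [  0.           0.           1.        ]]
```

View pics/t0.png

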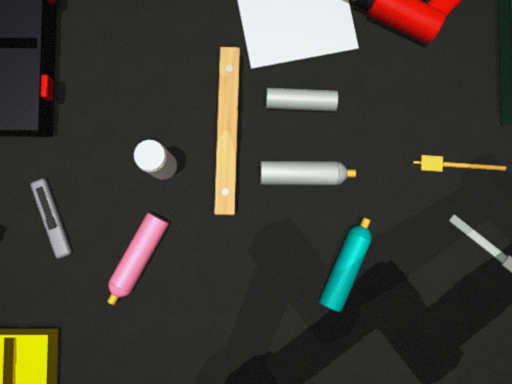

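View pics/s0.png

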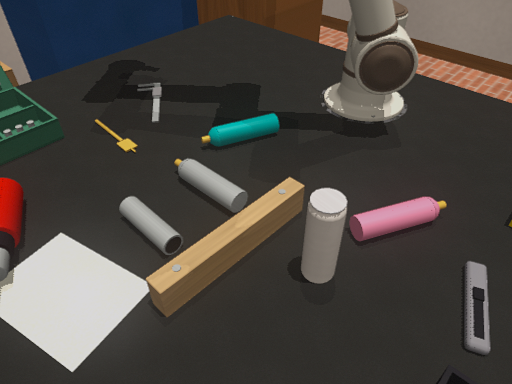

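The top view shows the bare-steel cylinder with the brass valve at (261–355, 173) and its foot facing the batten at (228, 130). The plain tube is at (267–338, 99). Pink (137, 258) and turquoise (347, 265) are look-alikes. Steel with brass at (305, 173) fits the description; I'll confirm it in a crop.

Run:
```python
from h import *
d=load('t0');im=d['image'];hsv=cv2.cvtColor(im,cv2.COLOR_RGB2HSV)
cv2.imwrite('pics/c0.png',cv2.resize(im[30:230,190:390,::-1],(600,600),interpolation=cv2.INTER_CUBIC))
def comp(m,box):
    k=np.zeros_like(m);x0,y0,x1,y1=box;k[y0:y1,x0:x1]=m[y0:y1,x0:x1]
    n,l,s,c=cv2.connectedComponentsWithStats(k);i=1+np.argmax(s[1:,4]);return (l==i),s[i]
grey=((hsv[...,2]>75)&(hsv[...,1]<50)).astype(np.uint8)
wood=((hsv[...,2]>100)&(hsv[...,1]>60)&(hsv[...,0]<25)).astype(np.uint8)
brass=((hsv[...,2]>90)&(hsv[...,1]>110)&(hsv[...,0]<35)).astype(np.uint8)
for n,m,b in(('gas',grey,(245,145,365,205)),('tube',grey,(245,80,365,115)),('wood',wood,(200,40,255,225)),('brass',brass,(335,160,365,190))):
    k,s=comp(m,b);v,u=np.nonzero(k);pts=np.c_[u,v].astype(np.float32)
    r=cv2.minAreaRect(pts);bx=cv2.boxPoints(r);print(n,s,r)
    z={'gas':22,'tube':19,'wood':60,'brass':22}[n]
    print(np.round([on(d,*p,z) for p in bx],1).tolist())
# end-centre edges of gas
k,_=comp(grey,(245,145,365,205))
for u in(265,285,305,325): 
    v=np.nonzero(k[:,u])[0];print(u,v.min(),v.max(),np.round(on(d,u,(v.min()+v.max())/2,22),1))
```

```text
gas [ 260  161   87   24 2014] ((303.0, 172.5), (23.0, 86.0), 90.0)
[[524.5, 51.7, 22.0], [525.7, -107.4, 22.0], [483.0, -107.1, 22.0], [481.9, 51.5, 22.0]]
tube [ 266   88   73   23 1476] ((301.8782958984375, 98.79906463623047), (72.36641693115234, 20.458932876586914), 2.4895529747009277)
[[625.2, 42.0, 19.0], [663.8, 40.5, 19.0], [659.3, -94.9, 19.0], [620.6, -93.0, 19.0]]
wood [ 214   47   26  168 3360] ((226.70664978027344, 130.5071258544922), (20.608442306518555, 167.6934356689453), 1.9749339818954468)
[[425.9, 134.5, 60.0], [725.3, 127.0, 60.0], [724.4, 90.2, 60.0], [424.8, 98.5, 60.0]]
brass [347 169  10   9  80] ((351.5, 173.0), (8.0, 9.0), 90.0)
[[510.8, -109.2, 22.0], [510.9, -125.9, 22.0], [496.1, -125.8, 22.0], [496.0, -109.1, 22.0]]
265 161 184 [503.2  42.4  22. ]
285 161 184 [503.5   5.5  22. ]
305 161 184 [503.8 -31.4  22. ]
325 161 184 [504.  -68.4  22. ]
```

View pics/c0.png

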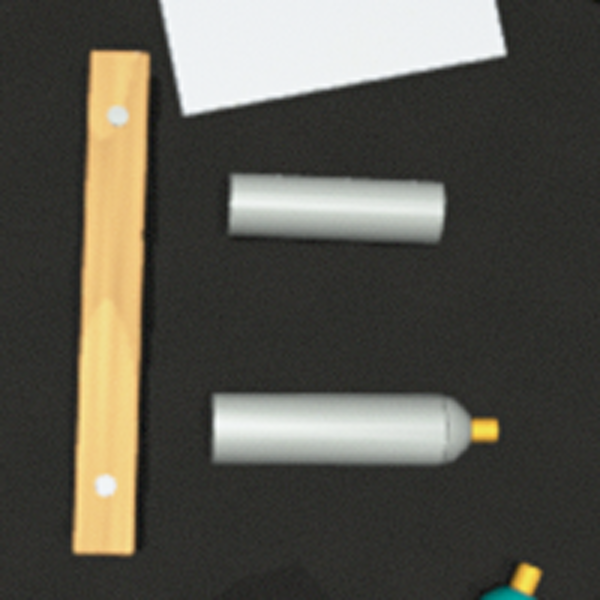

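The crop confirms it: steel body, brass valve to the right, foot about 45 mm short of the batten, and the tube well clear above. The measured length is about 176 mm (174 expected), the diameter about 43 mm, and the batten 300 mm.

I'll grip the cylinder about 118 mm from the foot, with the tool leaning 50° towards the valve side. That way a 90° raise ends with the tool at 40° over the batten.

```bash
cat >> h.py <<'E'
X=np.array([1.,0,0])
def tool(a):  # tool down, tool y=-worldx, leaned a deg about world x
    return R.from_rotvec(np.radians(a)*X)*R.from_matrix(np.array([[0,-1,0],[-1,0,0],[0,0,-1.]]))
def rows(wps,op,cur=None):
    s=read_state(); p,q=(s['position'],R.from_quat(s['ee_rot'])) if cur is None else cur
    out=[]
    for P,Q,n in wps:
        P=np.array(P,float);w=(q.inv()*Q).as_rotvec();d=(P-p)/n;p0,q0=p,q
        for k in range(n):
            qq=q0*R.from_rotvec(w*k/n)
            out.append([op]+np.round(qq.inv().apply(d)/10,2).tolist()+np.round(np.degrees(w)/n,1).tolist())
        p,q=P,Q
    print(json.dumps(out)); return out
E
python3 - <<'E'
from h import *
rows([((503.5,-160,220),tool(0),12)],1)
E
```

```text
[[1, -3.33, 2.32, 0.18, 0.0, 0.0, -5.6], [1, -3.54, 1.99, 0.18, 0.0, 0.0, -5.6], [1, -3.71, 1.64, 0.18, 0.0, 0.0, -5.6], [1, -3.86, 1.27, 0.18, 0.0, 0.0, -5.6], [1, -3.96, 0.89, 0.18, 0.0, 0.0, -5.6], [1, -4.03, 0.5, 0.18, 0.0, 0.0, -5.6], [1, -4.06, 0.11, 0.18, 0.0, 0.0, -5.6], [1, -4.05, -0.29, 0.18, 0.0, 0.0, -5.6], [1, -4.0, -0.68, 0.18, 0.0, 0.0, -5.6], [1, -3.92, -1.06, 0.18, 0.0, 0.0, -5.6], [1, -3.8, -1.44, 0.18, 0.0, 0.0, -5.6], [1, -3.64, -1.8, 0.18, 0.0, 0.0, -5.6]]
```

>>> servo_tool(
  rows=[
    [1,-3.3,2.3,0.2,0,0,-5.6],
    [1,-3.5,2.0,0.2,0,0,-5.6],
    [1,-3.7,1.6,0.2,0,0,-5.6],
    [1,-3.9,1.3,0.2,0,0,-5.6],
    [1,-4.0,0.9,0.2,0,0,-5.6],
    [1,-4.0,0.5,0.2,0,0,-5.6],
    [1,-4.1,0.1,0.2,0,0,-5.6],
    [1,-4.0,-0.3,0.2,0,0,-5.6],
    [1,-4.0,-0.7,0.2,0,0,-5.6],
    [1,-3.9,-1.1,0.2,0,0,-5.6],
    [1,-3.8,-1.4,0.2,0,0,-5.6],
    [1,-3.6,-1.8,0.2,0,0,-5.6],
  ],
)

```text
clock: 1.3
position: [502.6, -158.9, 218.0]
ee_rot: [0.711, -0.703, -0.0, 0.0]
contact_force: [0.1, 0.0, -1.2]
gripper_width: 85.4
```

Run:
```python
from h import *
s=read_state();print(s['position'],s['joints'],R.from_quat(s['ee_rot']).as_matrix().round(2).tolist())
a=50;Q=tool(a);tz=Q.apply([0,0,1]);P=np.array([503.5,-67,22])+3*tz-100*tz;print(P)
rows([(P,Q,8)],1)
```

```text
[ 502.63887803 -158.87495155  217.96840698] [ 1.76462479e-03  2.39099804e-01 -2.67715566e-01 -1.52840860e-04
 -1.06465114e+00  1.03935541e-02] [[0.01, -1.0, -0.0], [-1.0, -0.01, 0.0], [-0.0, 0.0, -1.0]]
[ 503.5        -141.30631098   84.35039814]
[[1, -0.22, -0.01, 1.67, 0.0, -6.2, 0.1], [1, -0.04, -0.01, 1.68, 0.0, -6.2, 0.1], [1, 0.15, -0.01, 1.68, 0.0, -6.2, 0.1], [1, 0.33, -0.01, 1.65, 0.0, -6.2, 0.1], [1, 0.51, -0.01, 1.61, 0.0, -6.2, 0.1], [1, 0.68, -0.01, 1.54, 0.0, -6.2, 0.1], [1, 0.84, -0.01, 1.46, 0.0, -6.2, 0.1], [1, 1.0, -0.01, 1.36, 0.0, -6.2, 0.1]]
```

>>> servo_tool(
  rows=[
    [1,-0.2,0,1.7,0,-6.2,0.1],
    [1,0,0,1.7,0,-6.2,0.1],
    [1,0.1,0,1.7,0,-6.2,0.1],
    [1,0.3,0,1.6,0,-6.2,0.1],
    [1,0.5,0,1.6,0,-6.2,0.1],
    [1,0.7,0,1.5,0,-6.2,0.1],
    [1,0.8,0,1.5,0,-6.2,0.1],
    [1,1.0,0,1.4,0,-6.2,0.1],
  ],
)

```text
clock: 2.1
position: [502.3, -143.1, 84.1]
ee_rot: [-0.639, 0.644, 0.299, 0.297]
contact_force: [0.6, 0.1, 0.5]
gripper_width: 85.6
```

Run:
```python
from h import *
s=read_state();print(s['position'],s['joints'].round(2),R.from_quat(s['ee_rot']).as_matrix().round(3).tolist())
a=50;Q=tool(a);tz=Q.apply([0,0,1]);P=np.array([503.5,-67,22])+3*tz;print(P)
rows([(P,Q,5)],1)
d=snap('wrist','w0')
print(proj(d,(503.5,50,22)),proj(d,(503.5,-124,22)),proj(d,(503.5,-67,44)))
```

```text
[ 502.34752617 -143.07896629   84.0880296 ] [-0.44  0.64 -0.   -0.77 -1.44  0.75] [[-0.007, -1.0, 0.001], [-0.645, 0.005, 0.764], [-0.764, 0.005, -0.645]]
[503.5        -64.70186667  20.07163717]
[[1, -0.03, -0.02, 2.02, -0.0, -0.0, -0.1], [1, -0.03, -0.02, 2.02, -0.0, -0.0, -0.1], [1, -0.03, -0.02, 2.02, -0.0, -0.0, -0.1], [1, -0.03, -0.02, 2.02, -0.0, -0.0, -0.1], [1, -0.03, -0.02, 2.02, -0.0, -0.0, -0.1]]
[255.98324465 234.80595584] [254.40235639 165.9108808 ] [255.21676165 225.34214977]
```

View pics/w0.png

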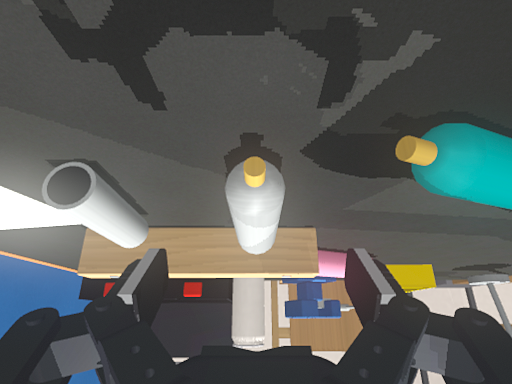

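The wrist view shows the cylinder centred between the open jaws, valve at (255, 170) and foot at the batten side (257, 248), matching the projections. The tube and turquoise cylinder are clear of the fingers.

>>> servo_tool(
  rows=[
    [1,0,0,2,0,0,0],
    [1,0,0,2,0,0,0],
    [1,0,0,2,0,0,0],
    [1,0,0,2,0,0,0],
    [1,0,0,2,0,0,0],
    [1,0,0,0,0,0,0],
  ],
)

```text
clock: 2.75
position: [500.7, -64.6, 18.7]
ee_rot: [-0.64, 0.644, 0.3, 0.294]
contact_force: [0.4, 0.5, 0.2]
gripper_width: 85.3
```

Run:
```python
from h import *
s=read_state();print(s['position'],s['contact_force'],s['joints'].round(2))
```

```text
[500.71211083 -64.63986238  18.72759191] [0.39008512 0.49671684 0.18741234] [-0.33  0.7  -0.11 -0.85 -1.27  0.81]
```

>>> servo_tool(
  rows=[
    [1,-0.2,-0.3,-0.1,0,0,0],
    [0,0,0,0,0,0,0],
    [0,0,0,0,0,0,0],
    [0,0,0,0,0,0,0],
    [0,0,0,0,0,0,0],
    [0,0,0,0,0,0,0],
    [0,0,0,0,0,0,0],
  ],
)

```text
clock: 3.45
position: [505.0, -66.8, 22.6]
ee_rot: [-0.64, 0.644, 0.298, 0.296]
contact_force: [-1.3, -3.2, 5.6]
gripper_width: 42.5
```

Run:
```python
from h import *
s=read_state();print(s['position'],s['contact_force'],s['gripper_width'])
q=R.from_quat(s['ee_rot']);print('push 4mm/row y:',q.inv().apply([0,.4,0]))
```

```text
[505.02468215 -66.83003612  22.62341592] [-1.34480454 -3.22442823  5.647478  ] 42.508594927446616
push 4mm/row y: [-0.25930674  0.00163347  0.30456091]
```

>>> servo_tool(
  rows=[
    [0,-0.32,0,0.38,0,0,0],
    [0,-0.32,0,0.38,0,0,0],
    [0,-0.32,0,0.38,0,0,0],
    [0,-0.32,0,0.38,0,0,0],
    [0,-0.32,0,0.38,0,0,0],
    [0,-0.32,0,0.38,0,0,0],
    [0,-0.32,0,0.38,0,0,0],
    [0,-0.32,0,0.38,0,0,0],
    [0,0,0,0,0,0,0],
  ],
)

```text
clock: 4.35
position: [506.4, -27.1, 22.6]
ee_rot: [-0.64, 0.644, 0.296, 0.296]
contact_force: [0.5, -2.3, 5.4]
gripper_width: 42.5
```

Run:
```python
from h import *
s=read_state();print(s['position'],s['contact_force'],s['gripper_width'])
```

```text
[506.43843204 -27.12045003  22.62232216] [ 0.45960947 -2.30253189  5.35093109] 42.49479012359509
```

Not there yet: 40 mm travelled and Fy unchanged. I'll continue with 2 mm rows.

>>> servo_tool(
  rows=[
    [0,-0.13,0,0.15,0,0,0],
    [0,-0.13,0,0.15,0,0,0],
    [0,-0.13,0,0.15,0,0,0],
    [0,0,0,0,0,0,0],
  ],
)

```text
clock: 4.75
position: [506.4, -22.2, 22.6]
ee_rot: [-0.64, 0.644, 0.296, 0.296]
contact_force: [-0.3, -6.4, 7.0]
gripper_width: 42.3
```

>>> servo_tool(
  rows=[
    [0,-0.13,0,0.15,0,0,0],
    [0,0,0,0,0,0,0],
  ],
)

```text
clock: 4.95
position: [506.5, -22.1, 22.6]
ee_rot: [-0.641, 0.644, 0.295, 0.295]
contact_force: [-1.5, -12.6, 7.8]
gripper_width: 42.0
```

Run:
```python
from h import *
s=read_state();print(s['position'],s['contact_force'],R.from_quat(s['ee_rot']).as_matrix().round(3).tolist())
snap('scene','s1')
```

```text
[506.47254953 -22.0861299   22.59471427] [ -1.52648199 -12.62011191   7.77337967] [[-0.004, -1.0, 0.002], [-0.652, 0.004, 0.758], [-0.758, 0.002, -0.652]]
```

View pics/s1.png

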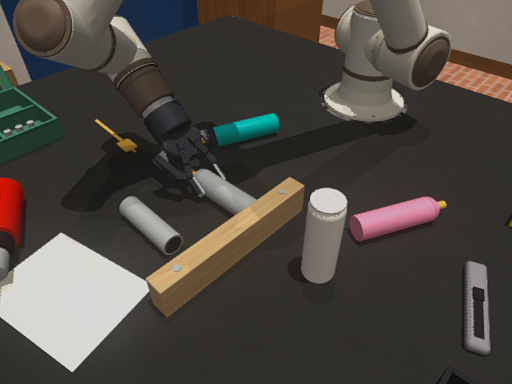

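Contact with the batten is confirmed: the tool stopped at y = -22 while Fy rose to 12.6 N, and the view shows the foot on the batten at about (255, 210). Now I'll raise it, letting the foot's lower edge slide back along the bench.

```bash
cat >> h.py <<'E'
def raise_rows(p0,q0,L,th,g,h):
    """p0,q0 = pose when lying (axis at z 22, TCP L from foot); th angles list deg; g,h gap/lift mm"""
    Yf=p0[1]+L; r0=np.array([0,-L,p0[2]-22]); w=[]
    for t,gg,hh in zip(th,g,h):
        Q=R.from_rotvec(-np.radians(t)*X); a=np.radians(t)
        C=np.array([p0[0],Yf-22*np.sin(a)-gg,22*np.cos(a)+hh])
        w.append((C+Q.apply(r0),Q*q0,1))
    return w
E
python3 - <<'E'
from h import *
s=read_state();p,q=s['position'],s['ee_rot']
np.savez('lie.npz',p=p,q=q)
th=np.arange(5,91,5.);g=np.minimum(6,th*.2);h=np.minimum(1.5,th*.05)
w=raise_rows(p,R.from_quat(q),118.4,th,g,h)
for P,_,_ in w[::3]+[w[-1]]: print(P.round(1))
rows(w,0)
E
```

```text
[506.5 -24.5  33.1]
[506.5 -26.3  62.7]
[506.5 -19.   87.9]
[506.5  -2.2 106.7]
[506.5  20.9 118.4]
[506.5  48.7 122. ]
[506.5  68.9 119.9]
[[0, -0.64, 0.0, -0.87, 0.0, 5.0, -0.0], [0, -0.61, 0.0, -0.84, 0.0, 5.0, -0.0], [0, -0.58, 0.0, -0.8, 0.0, 5.0, -0.0], [0, -0.56, 0.0, -0.77, 0.0, 5.0, -0.0], [0, -0.55, 0.0, -0.73, 0.0, 5.0, -0.0], [0, -0.54, 0.0, -0.69, 0.0, 5.0, -0.0], [0, -0.63, 0.0, -0.59, 0.0, 5.0, -0.0], [0, -0.64, 0.0, -0.56, 0.0, 5.0, -0.0], [0, -0.65, 0.0, -0.53, 0.0, 5.0, -0.0], [0, -0.67, 0.0, -0.5, 0.0, 5.0, -0.0], [0, -0.7, 0.0, -0.48, 0.0, 5.0, -0.0], [0, -0.73, 0.0, -0.46, 0.0, 5.0, -0.0], [0, -0.76, 0.0, -0.45, 0.0, 5.0, -0.0], [0, -0.79, 0.0, -0.44, 0.0, 5.0, -0.0], [0, -0.83, 0.0, -0.44, 0.0, 5.0, -0.0], [0, -0.86, 0.0, -0.45, 0.0, 5.0, -0.0], [0, -0.89, 0.0, -0.46, 0.0, 5.0, -0.0], [0, -0.92, 0.0, -0.47, 0.0, 5.0, -0.0]]
```

>>> servo_tool(
  rows=[
    [0,-0.64,0,-0.87,0,5,0],
    [0,-0.61,0,-0.84,0,5,0],
    [0,-0.58,0,-0.8,0,5,0],
    [0,-0.56,0,-0.77,0,5,0],
    [0,0,0,0,0,0,0],
  ],
)

```text
clock: 5.5
position: [506.2, -21.5, 63.5]
ee_rot: [-0.683, 0.684, 0.18, 0.18]
contact_force: [0.7, -0.3, -3.2]
gripper_width: 42.3
```

Run:
```python
from h import *
s=read_state();z=np.load('lie.npz');q=R.from_quat(s['ee_rot'])
print(s['position'],s['contact_force'],s['wrist_torque'],np.degrees((q*R.from_quat(z['q']).inv()).as_rotvec()))
d=snap('scene','s2');cv2.imwrite('pics/c2.png',cv2.resize(d['image'][110:310,100:350,::-1],(750,600)))
w=raise_rows(z['p'],R.from_quat(z['q']),118.4,[20.],[4],[1]);print(w[0][0])
```

```text
[506.16738449 -21.46811785  63.53967585] [ 0.66304777 -0.31894647 -3.19542767] [-1.69509411 -0.16402871 -0.07471865] [-1.98090384e+01  1.16857728e-02  1.96125852e-01]
[506.46363874 -26.27075373  62.72627737]
```

View pics/c2.png

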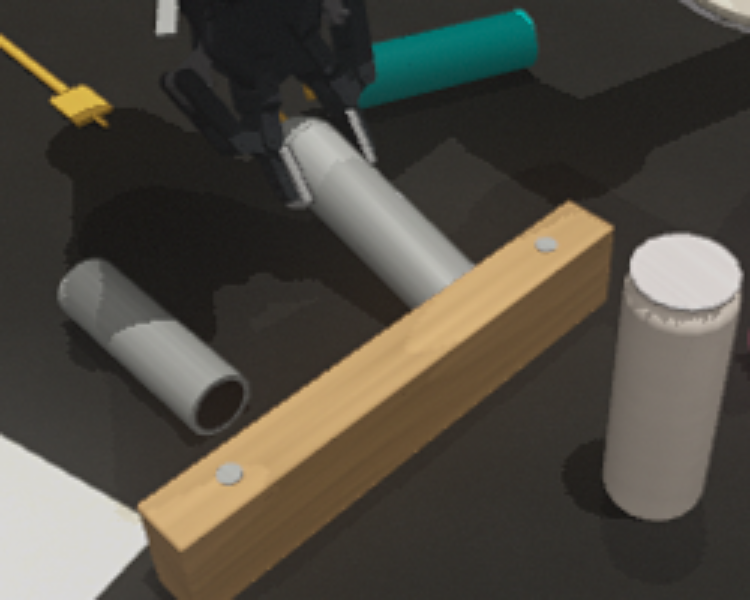

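Tracking is good: the cylinder is at about 20°, the foot is behind the batten edge at about (440, 280), the tube is unmoved and forces are small. Continuing.

Run:
```python
from h import *
z=np.load('lie.npz')
th=np.arange(25,56,5.)
rows(raise_rows(z['p'],R.from_quat(z['q']),118.4,th,[2,3,4,4,4,4,4],0*th+.5),0)
```

```text
[[0, -0.41, -0.1, -0.77, 0.3, 5.3, 0.0], [0, -0.53, 0.0, -0.67, 0.0, 5.0, -0.0], [0, -0.53, 0.0, -0.62, 0.0, 5.0, -0.0], [0, -0.64, 0.0, -0.56, 0.0, 5.0, -0.0], [0, -0.65, 0.0, -0.53, 0.0, 5.0, -0.0], [0, -0.67, 0.0, -0.5, 0.0, 5.0, -0.0], [0, -0.7, 0.0, -0.48, 0.0, 5.0, -0.0]]
```

>>> servo_tool(
  rows=[
    [0,-0.41,0,-0.77,0,5.2,0],
    [0,-0.53,0,-0.67,0,5,0],
    [0,-0.53,0,-0.62,0,5,0],
    [0,-0.64,0,-0.56,0,5,0],
    [0,-0.65,0,-0.53,0,5,0],
    [0,-0.67,0,-0.5,0,5,0],
    [0,-0.7,0,-0.48,0,5,0],
    [0,0,0,0,0,0,0],
    [0,0,0,0,0,0,0],
  ],
)

```text
clock: 6.45
position: [505.3, 5.4, 108.9]
ee_rot: [-0.705, 0.708, -0.031, -0.037]
contact_force: [1.0, 0.6, -2.0]
gripper_width: 42.2
```

Run:
```python
from h import *
s=read_state();z=np.load('lie.npz');q=R.from_quat(s['ee_rot'])
print(s['joints'].round(2),s['contact_force'],s['wrist_torque'],np.degrees((q*R.from_quat(z['q']).inv()).as_rotvec()).round(2))
w=raise_rows(z['p'],R.from_quat(z['q']),118.4,[55.],[4],[.5]);print(w[0][0],s['position'])
d=snap('top','t2');e=snap('scene','s3')
cv2.imwrite('pics/c3.png',cv2.resize(np.hstack([d['image'][30:230,190:390],e['image'][110:310,120:320]])[:,:,::-1],(800,400)))
th=np.arange(60,91,5.)
rows(raise_rows(z['p'],R.from_quat(z['q']),118.4,th,0*th+4,0*th+.5),0)
```

```text
[ 0.38  0.34 -0.5   0.12 -0.78 -0.48] [ 0.99841691  0.6100958  -2.01785282] [ 0.47603737 -0.2161098   0.00629452] [-54.79   0.62   0.21]
[506.46363874   6.8637532  110.44679109] [505.3126249    5.37772247 108.86915461]
[[0, -0.93, -0.12, -0.63, 0.7, 5.2, -0.1], [0, -0.76, 0.0, -0.45, 0.0, 5.0, -0.0], [0, -0.79, 0.0, -0.44, 0.0, 5.0, -0.0], [0, -0.83, 0.0, -0.44, 0.0, 5.0, -0.0], [0, -0.86, 0.0, -0.45, 0.0, 5.0, -0.0], [0, -0.89, 0.0, -0.46, 0.0, 5.0, -0.0], [0, -0.92, 0.0, -0.47, 0.0, 5.0, -0.0]]
```

View pics/c3.png

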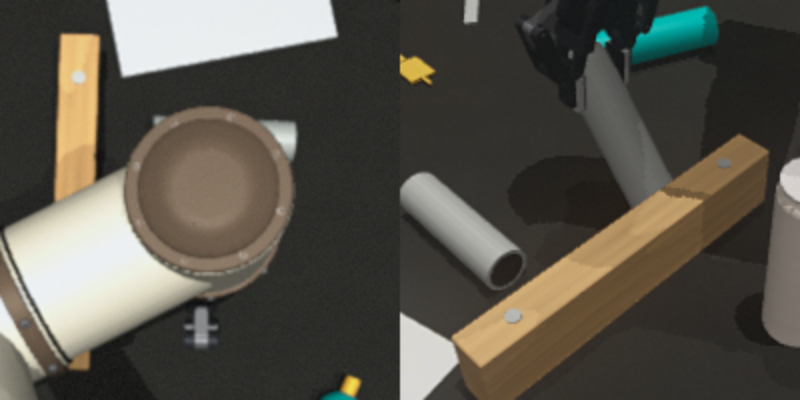

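At 55° the scene half shows the cylinder leaning up with its foot behind the batten at right-panel (655, 200), and the tube untouched. Finishing the raise.

>>> servo_tool(
  rows=[
    [0,-0.9,0,-0.6,0.5,5.2,0],
    [0,-0.76,0,-0.45,0,5,0],
    [0,-0.79,0,-0.44,0,5,0],
    [0,-0.83,0,-0.44,0,5,0],
    [0,-0.86,0,-0.45,0,5,0],
    [0,-0.89,0,-0.46,0,5,0],
    [0,0,0,0,0,0,0],
    [0,0,0,0,0,0,0],
  ],
)

```text
clock: 7.35
position: [505.6, 60.5, 119.9]
ee_rot: [-0.671, 0.675, -0.217, -0.217]
contact_force: [-0.1, -0.3, -4.5]
gripper_width: 42.4
```

Run:
```python
from h import *
s=read_state();z=np.load('lie.npz');q=R.from_quat(s['ee_rot'])
print(s['joints'].round(2),s['contact_force'],s['wrist_torque'],np.degrees((q*R.from_quat(z['q']).inv()).as_rotvec()).round(2))
w=raise_rows(z['p'],R.from_quat(z['q']),118.4,[85.],[4],[.5]);print(w[0][0],s['position'])
e=snap('scene','s4')
cv2.imwrite('pics/c4.png',cv2.resize(e['image'][80:280,120:380,::-1],(780,600)))
rows(raise_rows(z['p'],R.from_quat(z['q']),118.4,[90],[4],[.5]),0)
```

```text
[ 0.67  0.45 -0.57  0.56 -1.04 -1.08] [-0.07060011 -0.34032812 -4.52103388] [1.8107549  0.02918669 0.00521564] [-85.02   0.32   0.  ]
[506.46363874  60.66612748 120.41861918] [505.58313393  60.52433928 119.85742532]
[[0, -0.95, -0.09, -0.52, 0.3, 5.0, -0.1]]
```

View pics/c4.png

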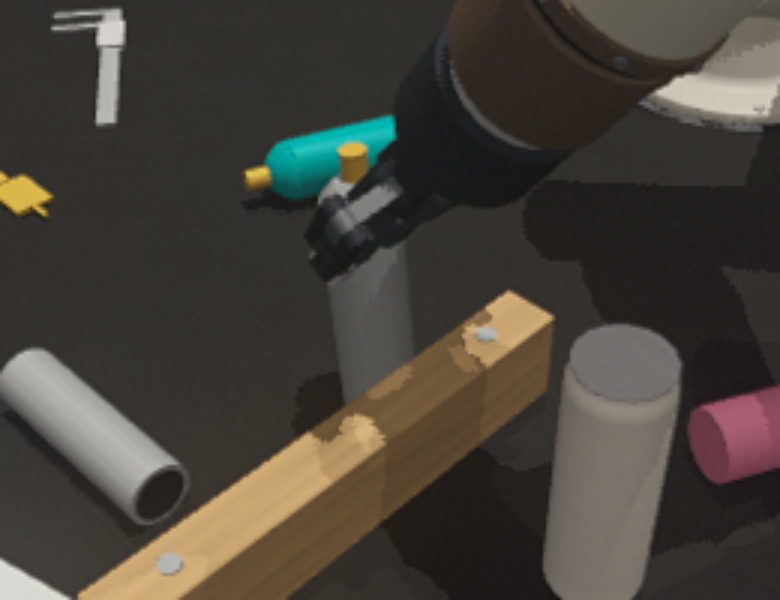

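At 85° it is nearly upright and close against the batten. The valve is at (352, 160), clear of the palm. Now the last 5°, then I'll lower it until the weight is taken by the bench.

>>> servo_tool(
  rows=[
    [0,-0.95,0,-0.52,0,5,0],
    [0,-0.06,0,0.08,0,0,0],
    [0,0,0,0,0,0,0],
    [0,0,0,0,0,0,0],
  ],
)

```text
clock: 7.8
position: [505.8, 70.9, 118.9]
ee_rot: [-0.661, 0.665, -0.246, -0.246]
contact_force: [-0.3, 0.6, -4.9]
gripper_width: 42.4
```

Run:
```python
from h import *
s=read_state();z=np.load('lie.npz');q=R.from_quat(s['ee_rot'])
print(s['position'],s['contact_force'],np.degrees((q*R.from_quat(z['q']).inv()).as_rotvec()).round(2),q.as_matrix().round(2).tolist())
```

```text
[505.80423593  70.92424962 118.90488755] [-0.33095824  0.56871222 -4.87853309] [-9.001e+01  2.400e-01 -9.000e-02] [[-0.01, -1.0, -0.0], [-0.76, 0.01, -0.65], [0.65, -0.0, -0.76]]
```

>>> servo_tool(
  rows=[
    [0,-0.065,0,0.076,0,0,0],
    [0,-0.065,0,0.076,0,0,0],
    [0,0,0,0,0,0,0],
  ],
)

```text
clock: 8.1
position: [506.1, 71.3, 117.8]
ee_rot: [-0.661, 0.664, -0.248, -0.246]
contact_force: [-0.6, 0.2, 1.9]
gripper_width: 42.3
```

Fz went from -4.9 to +1.9 N, so the foot is on the bench. Releasing gently.

>>> servo_tool(
  rows=[
    [0.52,0,0,0,0,0,0],
    [0.58,0,0,0,0,0,0],
    [0.65,0,0,0,0,0,0],
    [0.75,0,0,0,0,0,0],
    [0.85,0,0,0,0,0,0],
    [1,0,0,0,0,0,0],
    [1,0,0,0,0,0,0],
    [1,0,0,0,0,0,0],
  ],
)

```text
clock: 8.9
position: [506.1, 71.9, 116.7]
ee_rot: [-0.661, 0.664, -0.247, -0.246]
contact_force: [0.3, 0.3, -0.4]
gripper_width: 85.2
```

Run:
```python
from h import *
s=read_state();print(s['position'],s['contact_force'],s['gripper_width'])
e=snap('scene','s5')
cv2.imwrite('pics/c5.png',cv2.resize(e['image'][80:280,120:380,::-1],(780,600)))
```

```text
[506.11498903  71.93339227 116.74181275] [ 0.3423271   0.30588616 -0.41445245] 85.2429418365645
```

View pics/c5.png

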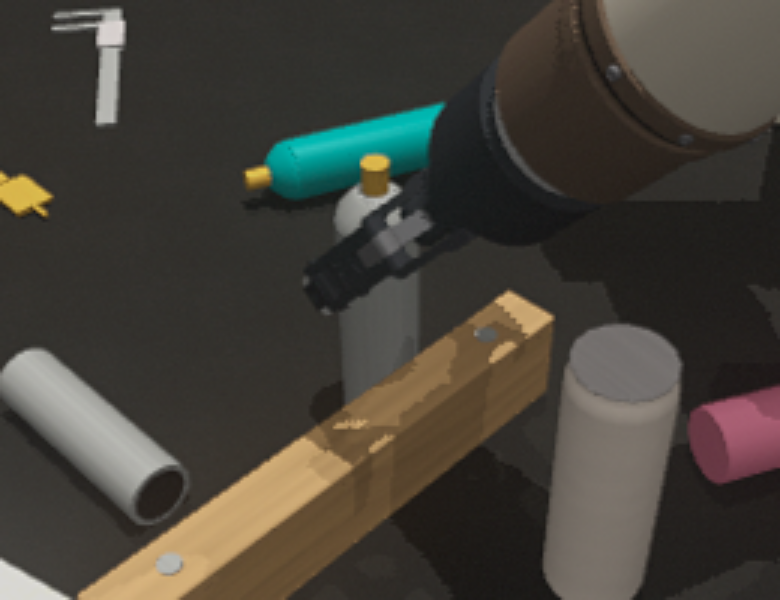

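The cylinder stands, valve at (375, 175), with the fingers open either side. Retreating straight up: the palm recedes from the valve and stays above the can.

>>> servo_tool(
  rows=[
    [1,0.65,0,-0.76,0,0,0],
    [1,1.3,0,-1.52,0,0,0],
    [1,1.95,0,-2.28,0,0,0],
    [1,1.95,0,-2.28,0,0,0],
    [1,1.95,0,-2.28,0,0,0],
    [1,1.95,0,-2.28,0,0,0],
    [1,0,0,-3,0,0,0],
    [1,0,0,-4,0,0,0],
    [1,0,0,-4,0,0,0],
    [1,0,0,0,0,0,0],
    [1,0,0,0,0,0,0],
    [1,0,0,0,0,0,0],
  ],
)

```text
clock: 10.15
position: [505.0, 143.7, 349.3]
ee_rot: [-0.661, 0.664, -0.247, -0.247]
contact_force: [-0.7, -0.1, 0.4]
gripper_width: 85.3
```

Run:
```python
from h import *
s=read_state();print(s['position'],s['contact_force'],s['clock'],abs(s['joint_vel']).max())
a=snap('scene','s6');b=snap('top','t6')
cv2.imwrite('pics/c6.png',cv2.resize(np.hstack([a['image'][80:280,120:380],b['image'][30:230,170:430]])[:,:,::-1],(780,300)))
for P in((504,71,0),(504,71,174),(504,93,0)):print(P,proj(a,P)-[120,80])
```

```text
[505.01539664 143.72311877 349.34882597] [-0.66564595 -0.05642252  0.40879046] 10.15 0.009460425247766377
(504, 71, 0) [127.42322765 136.09538837]
(504, 71, 174) [124.98069031  53.42515275]
(504, 93, 0) [136.53939292 142.08558925]
```

View pics/c6.png

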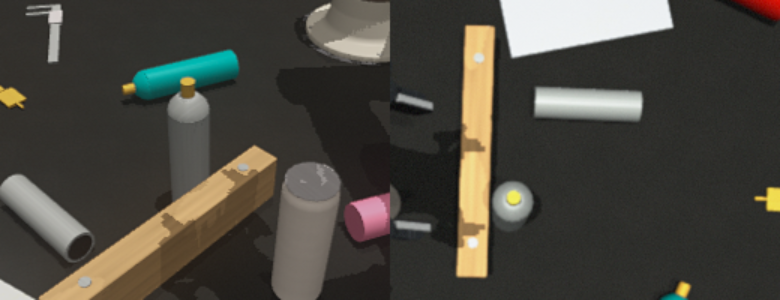

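The cylinder stands free beside the batten. The valve top is seen at (187, 80), against a projection of (187.5, 80) for upright at y = 71. The tube is in place and the arm is clear. One quick numeric tube check, then I hand in.

Run:
```python
from h import *
for f in('t0','t6'):
    im=load(f)['image'];h=cv2.cvtColor(im,cv2.COLOR_RGB2HSV)[80:115,250:365]
    v,u=np.nonzero((h[...,2]>75)&(h[...,1]<50));print(f,u.mean()+250,v.mean()+80,u.min()+250,u.max()+250)
d=load('t6');im=d['image'];h=cv2.cvtColor(im,cv2.COLOR_RGB2HSV)[140:185,242:285]
v,u=np.nonzero((h[...,2]>120)&(h[...,1]>110));print('valve top',on(d,u.mean()+242,v.mean()+140,174))
print(job_done())
```

```text
t0 301.77371273712737 98.78726287262873 266 338
t6 301.7825203252032 98.78184281842819 266 338
valve top [504.56300668  71.07591961 174.        ]
the job is handed in; nothing more can be done
None
```

I gripped the steel cylinder about 118 mm from its foot and slid it about 45 mm until the foot met the batten; the contact force reached 12.6 N. I then raised it 90° with the foot down at the batten, set it on the bench, released it and backed the arm clear. The job was handed in at about 10 s.

- **Cylinder:** In the last pictures it stands upright. The valve top measures (504.6, 71.1) mm at its expected 174 mm height. With the batten face at about y = 96 mm, that leaves a gap of roughly 3 mm.
- **Tube:** It is unmoved; its centre shifted less than 0.02 pixel in the top view.
- **Robot:** The last force reading was under 1 N, with the arm clear of everything.

No check failed or disagreed. The one deviation was the tool running about 5 mm closer to the batten than planned at 20° of raise; I corrected it on the next move.

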